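Space the tile in the bonding jig and hold it flush

ROBOT

A 6-joint arm with a two-finger parallel gripper is mounted at the origin on a cart in front of the work surface, level with it; the furniture and walls round the work are solid. World frame = base frame: x ahead of the robot, y to its left, z up, the work surface at z = 0. Lengths are in m, angles in rad, forces in N, time in s.
With the tool pointing down it reaches from about 0.25 to 0.775 m from the base axis. Payload 4 kg.
Tool frame: the origin (TCP) lies at the very end of the fingers, on their centre line; the grasp point (between the pads) lies hold_point_z behind it (hold_point_z is the distance from the TCP to the grasp point, in m); z points along the fingers, y is the direction in which the jaws open and shut (so a half turn about z gives the same grasp; the last joint's range is limited). The gripper opens to 94 mm and grips with 3 to 60 N. Pads are 16 mm wide; open, the fingers measure 119 mm over their backs; the gripper's body (75 mm by 177 mm) begins 78 mm behind the grasp point.
Start: joints at [-0.103, 0.087, 1.371, -0, 1.684, -0.103], TCP at [0.55, -0, 0.206] pointing down, gripper open.
Joint ranges: [-3.1, 3.1], [-0.76, 2.03], [0.27, 2.55], [-1.08, 4.22], [0.17, 2.65], [-2.57, 2.57]. Speed limits (rad/s): [2.79, 2.79, 3.14, 3.14, 3.14, 3.14].

INTERFACE

Orientations are given as [roll, pitch, yaw] about the fixed x, y, z axes, in that order (R = Rz(yaw) Ry(pitch) Rx(roll)).
In Python, from bench import * gives the robot as it stands.
- The arm moves only by the tool step_arm, never from a script. Its argument "increments" is text: rows parted by semicolons, each of 6 numbers parted by spaces: the shift along the tool's x, y, z in cm, then the turn, a rotation vector about the tool's x, y, z in rad. A call has 1 to 5 rows; each row shifts and turns the commanded pose from where the row before left it, along the tool's axes as they then stand; what a row does not reach is not made up. A row lasts 1/10 s, in which the tool goes at most 50 mm and 8.59 degrees, less where a joint would pass 70% of its speed; a pose out of reach is approached as far as the arm can. A call is refused whole if a number of a shift passes 5 or a number of a turn 0.15, either way. A call with a gripper value outside its range is refused whole. "claw" is the gripper's target within -1 to 1 (shut at 1, half-way at 0, fully open at -1), set as the call begins (left out, the last holds). The fingers move at their own pace and stop on an object; the grip force is fixed at half the most. Time passes only in rows, so rows that do not move let the fingers close. It gives the time, the measured TCP pose, the force and the opening at its end, in the units of the state.
- get_obs(): the state, without advancing time (a new reading comes with each control period).
- snapshot(name): name is "scene" or "side" or "wrist"; returns the picture (480x640x3 uint8, red, green, blue); there is no depth.
- calibration(name): a dict with "camera_matrix" (3x3 intrinsics, pixels), "eye" and "orientation" of the camera in the world; the wrist camera has in their place "tool_from_camera" (4x4, takes a point from camera to tool coordinates, whose origin is the TCP and whose axes are the flange's). Camera axes: x right, y up, looking along -z (the intrinsics and any distortion apply to the point x, -y, -z); pixel columns grow to the right and rows downward; lengths in m; the calibration is good to about 2 mm. A picture is of the moment at which its call begins: read the wrist's pose just before it. calibration takes no time and is no camera call.
- close_job(): hands the job in, once; it reports no verdict.
The state is a dict: "time": time; "joint_positions": joint angles; "qvel": joint speeds; "joint_torque": joint torques, N m; "tool_pos": TCP position; "ee_rot": TCP orientation; "wrist_force": force on the tool from outside, world axes, zero at the start; "wrist_torque": the same for the moment, N m; "width": finger opening in m.
Only numpy, scipy, OpenCV 4.12 (cv2) and the standard library are available. Lean on these libraries where they do the work, as an engineer would, in place of code of your own. Each camera call takes 0.05 s, during which the arm holds its last target. There are 200 camera calls.

TASK

Sort the two spacers in the rack by their tags: first put the red-tagged one into the red reject tray, then slide the green-tagged one upright and fully home into the gap beside the tile of the jig where the gap is wide enough for it. Then press that jig's white tile down flush with its deck with the fingertips, and finish still holding it pressed. Leave the other jig and the loose things around untouched.

Things in the scene. Friction and masses are not known exactly. Their poses are not given: they have to be found in the camera images.
- spacer_green_mid (a point): centre (half-way up) of the green-tagged steel spacer, 60 (x) x 12 (y) x 64 (z) mm, 0.15 kg, a green tag (34 x 24 mm) over its top edge; foot tapered 1.5 mm a side over the lowest 4 mm. Stands upright in either slot of the rack, 46 mm of it above the rack. Grip it across its 12 mm thickness (y), in the upper half: home in the wide gap it stands 41 mm above the raised tile
- spacer_green: the same green-tagged spacer; origin under the middle of its foot, axes as above
- spacer_red_mid (a point): centre (half-way up) of the red-tagged steel spacer, 60 (x) x 12 (y) x 64 (z) mm, 0.15 kg, a red tag (34 x 24 mm) over its top edge; foot tapered 1.5 mm a side over the lowest 4 mm. Stands upright in either slot of the rack, 46 mm of it above the rack. Grip it across its 12 mm thickness (y), in the upper half
- spacer_red: the same red-tagged spacer; origin under the middle of its foot
- rack: grey fixed spacer rack 84 x 136 x 22 mm; origin under its centre. Its two slots (64 x 15 mm, floor 4 mm above the bench) lie at y = +40 and -40 mm, long in x; the spacers stand in them, parallel, 80 mm apart
- reject_floor (a point): centre of the inner floor of the fixed red reject tray (inside 107 (x) x 117 (y) mm, walls 4 mm thick, rim 35 mm above the bench); 5 mm or less above the bench. The spacer may stand or lie in it
- jig_wide: fixed bonding jig, base 120 (x) x 126 (y) mm, deck 26 mm high, with a white 70 x 70 mm tile; between the tile's -y edge and a blue fence is a gap, 72 mm long in x, floor 8 mm above the bench. Origin on the bench under the tile; y from the gap to the tile, z up. Place and yaw vary; the jigs may change sides. Here the gap is 16 mm wide: the 12 mm spacer fits
- wide_gap (a point): middle of the mouth of the wide gap (16 x 72 mm), at deck height, 26 mm above the bench and 18 mm above the gap's floor; x along the gap, y across it. A spacer standing home has its centre 14 mm above this point
- wide_tile (a joint): height of the wide jig's tile: 0 = up, 5 mm proud of the deck (top 31 mm above the bench); grows in m as the tile is pressed down; 0.005 = flush with the deck, on a hard stop. The cushion under it pushes back with about 2 N at the top and 10 N when flush, and lifts the tile again as soon as it is let go
- wide_tile_top (a point): centre of the top face of the wide jig's tile (moves with it), 43 mm from the middle of the gap
- jig_tight: fixed bonding jig, base 120 (x) x 126 (y) mm, deck 26 mm high, with a white 70 x 70 mm tile; between the tile's -y edge and a blue fence is a gap, 72 mm long in x, floor 8 mm above the bench. Origin on the bench under the tile; y from the gap to the tile, z up. Place and yaw vary; the jigs may change sides. Here the gap is 8 mm wide: the spacer does not fit; this jig is left alone
- tight_gap (a point): middle of the mouth of the tight gap (8 x 72 mm), at deck height
- tight_tile (a joint): height of the tight jig's tile: 0 = up, 5 mm proud of the deck (top 31 mm above the bench); grows in m as the tile is pressed down; 0.005 = flush with the deck, on a hard stop. The cushion under it pushes back with about 2 N at the top and 10 N when flush, and lifts the tile again as soon as it is let go
- side_cutter_mid (a point): red-handled side cutter lying flat, 127 x 49 x 11 mm; a bystander, centre half-way up
- weight_mid (a point): brass-coloured knobbed weight standing, 31 mm across, 47 mm high; a bystander, centre half-way up
- collar_mid (a point): dark steel hub collar lying flat, 49 mm across, 22 mm high; a bystander, centre half-way up
Mind the look-alikes: they are no part of the job. Leave any black look-alike of the spacer_red alone.

How it is judged:
On the way, in this order (a step that is already met when the one before it is completed fails the run):
1. the red-tagged spacer lies or stands in the reject tray, let go (x of spacer_red_mid in the frame of reject_floor between -0.052 and 0.052 m and y of spacer_red_mid in the frame of reject_floor between -0.057 and 0.057 m and z of spacer_red_mid in the frame of reject_floor below 0.04 m and contact force between the fingers and spacer_red below 0.2 N and linear speed of spacer_red below 0.03 m/s), for 0.2 s.
2. the green-tagged spacer stands fully home in the wide gap, let go (x of spacer_green_mid in the frame of wide_gap between -0.009 and 0.009 m and y of spacer_green_mid in the frame of wide_gap between -0.005 and 0.005 m and z of spacer_green_mid in the frame of wide_gap below 0.017 m and angle between spacer_green_mid's own z axis and vertical below 0.25 rad and contact force between the fingers and spacer_green below 0.2 N and linear speed of spacer_green below 0.03 m/s), for 0.2 s.
At the end, for the whole second after the job is handed in: Ends holding: the fingers press the wide jig's tile with over 3 N, within 1 mm of flush; the green spacer stands let go in the wide gap, within 3 mm of its floor and 9 mm of its middle, tilted under 0.25 rad; the red one rests let go in the reject tray; the other tile is up (all of step 1 and all of step 2 and value of joint wide_tile above 0.004 m and contact force between the fingers and wide_tile above 3 N and value of joint tight_tile below 0.002 m); the arm keeps its last pose, push and grip.
It fails at once if the other jig is touched by the fingers, or a spacer is forced against it (contact force between the fingers and jig_tight above 2 N or value of joint tight_tile above 0.002 m or contact force between any of spacer_green, spacer_red and jig_tight above 3 N).
It fails at once if the red-tagged spacer is set in the wide jig (contact force between spacer_red and jig_wide above 3 N).
It fails at once if a bystander is moved more than 20 mm (distance of any of side_cutter_mid, weight_mid, collar_mid from where it was at the start of the episode above 0.02 m).
It also fails if it takes over 61 s, if anything falls off the work surface, if the arm or the gripper's body presses on something with over 40 N, if the wrist force passes 120 N, or if a joint passes its speed limit or range.

## Working session

There is one attempt and no reset: what is moved stays moved. The work goes in short steps, Python scripts to look and compute and a tool call to move; the robot and the scene stay as the last step left them, time stands still between calls to the robot, and variables do not carry over. Pictures are saved under pics/ and viewed, about 8 in all and at most 12, crops included, and the job is handed in when it is done.

Besides the shell and the picture viewer there is one more tool, called after "Emit:" by a JSON object that holds its "name" and its "arguments". step_arm: Moves the arm, as the interface text tells. Its arguments: {"type":"object","properties":{"increments":{"type":"string"},"claw":{"type":"number"}},"required":["increments"]}

```bash
mkdir -p pics; cat > h.py <<'E'
from bench import *
import numpy as np, cv2
def save(n,f,crop=None,s=1):
    im=snapshot(n); cv2.imwrite('pics/raw_'+f,im[:,:,::-1])
    return im
E
python3 - <<'E'
from h import *
print(get_obs())
for n in("scene","side","wrist"):
    print(n,calibration(n))
for n in("scene","side"): save(n,n+'.png')
E
```

```text
{'time': 0.0, 'joint_positions': array([-1.03115795e-01,  8.79038464e-02,  1.37225289e+00, -3.48685150e-05,
        1.68359837e+00, -1.03104088e-01]), 'qvel': array([-1.16598714e-03,  3.11766339e-05,  1.22923430e-03,  6.49167557e-04,
       -8.21732002e-04,  4.34344857e-04]), 'joint_torque': array([ 1.28542815e-03, -3.40182602e+01, -3.02423716e+01,  7.18220207e-02,
        3.29729996e-02, -1.13141955e-04]), 'tool_pos': array([5.49444329e-01, 3.19828416e-05, 2.04332837e-01]), 'ee_rot': array([-3.13943812e+00, -1.88091351e-04,  1.57078053e+00]), 'wrist_force': array([-0.14246543, -0.03177087,  0.09468311]), 'wrist_torque': array([-0.02976118,  0.03234846, -0.00729453]), 'width': 0.09396398145577013}
scene {'camera_matrix': array([[580.84083364,   0.        , 308.0599587 ],
       [  0.        , 580.84083364, 249.08101277],
       [  0.        ,   0.        ,   1.        ]]), 'eye': array([-0.00848251,  0.89493815,  1.2484625 ]), 'orientation': array([ 0.7315825 ,  0.01660229, -2.63452023])}
side {'camera_matrix': array([[468.5288088 ,   0.        , 321.2691593 ],
       [  0.        , 468.5288088 , 249.24001916],
       [  0.        ,   0.        ,   1.        ]]), 'eye': array([ 0.10284941, -0.90639499,  0.61431207]), 'orientation': array([ 1.05202711,  0.02349314, -0.4865958 ])}
wrist {'camera_matrix': array([[386.71220803,   0.        , 313.49970212],
       [  0.        , 386.71220803, 233.80188626],
       [  0.        ,   0.        ,   1.        ]]), 'tool_from_camera': array([[-3.69463970e-04,  9.61312390e-01,  2.75460255e-01,
         8.04384233e-02],
       [ 9.99999834e-01,  4.77175887e-04, -3.24007484e-04,
        -3.07499099e-05],
       [-4.42915400e-04,  2.75460089e-01, -9.61312407e-01,
        -1.78749703e-01],
       [ 0.00000000e+00,  0.00000000e+00,  0.00000000e+00,
         1.00000000e+00]])}
```

View pics/raw_scene.png

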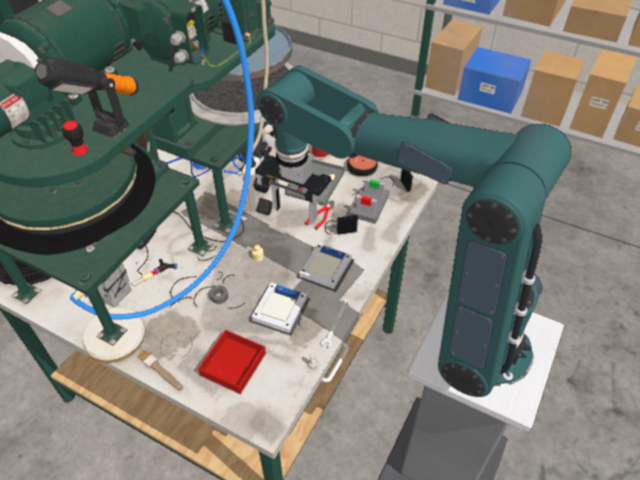

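View pics/raw_side.png

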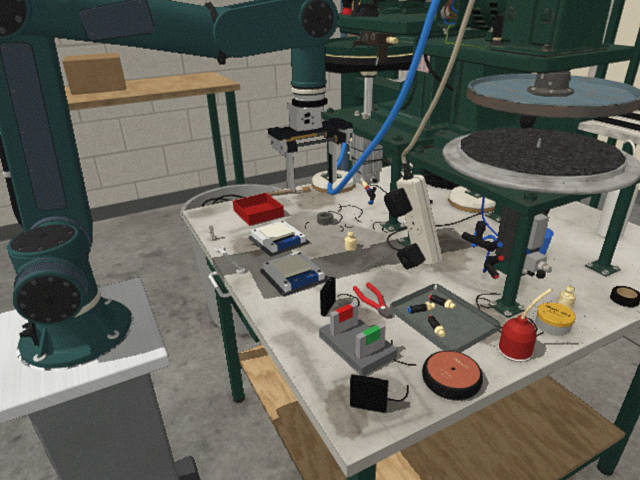

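```bash
python3 -c "
import bench;print([(k,getattr(bench,k)) for k in dir(bench) if k[0]!='_'])"|head -c 2500; ls
```

```text
[('IKError', <class 'bench.IKError'>), ('calibration', <function make.<locals>.<lambda> at 0x7f4691200720>), ('close_job', <function connect.<locals>.done at 0x7f46911737e0>), ('get_obs', <function make.<locals>.<lambda> at 0x7f4691200680>), ('hold_point_z', 0.0188), ('snapshot', <function make.<locals>.drawn_camera at 0x7f4691200180>)]
h.py
pics
```

Scene view: rack with red tag (367,200) and green tag (374,185); black plates (347,225), (406,180) look similar but are untagged; jigs at (327,265) and (280,307); tray (232,360); cutter (318,215), weight (257,253), collar (218,294). Side view agrees: red tag (344,314), green tag (372,335), black plates (328,296), (370,393). Close crops next.

```bash
cat >> h.py <<'E'
from scipy.spatial.transform import Rotation as R
def cam(n,obs=None):
    c=calibration(n);K=c['camera_matrix']
    if n=='wrist':
        T=np.array(c['tool_from_camera']);o=obs
        Rt=R.from_euler('xyz',o['ee_rot']).as_matrix()
        return K,Rt@T[:3,:3],Rt@T[:3,3]+o['tool_pos']
    return K,R.from_euler('xyz',c['orientation']).as_matrix(),np.array(c['eye'])
def ray(C,u,v):
    K,Rc,e=C
    d=Rc@np.array([(u-K[0,2])/K[0,0],-(v-K[1,2])/K[1,1],-1]);return e,d
def onz(C,u,v,z):
    e,d=ray(C,u,v);return e+d*(z-e[2])/d[2]
def proj(C,P):
    K,Rc,e=C
    p=Rc.T@(np.asarray(P)-e);return np.array([K[0,2]+K[0,0]*p[0]/-p[2],K[1,2]-K[1,1]*p[1]/-p[2]])
E
python3 - <<'E'
from h import *
C=cam('scene');S=cam('side')
for n,c,u,v,z in[('tray',C,232,360,.02),('trayS',S,259,208,.03),('jigA',C,280,307,.03),('jigAs',S,278,236,.03),('jigB',C,327,265,.03),('jigBs',S,293,270,.03),('red',C,367,200,.065),('redS',S,344,311,.065),('grn',C,374,184,.065),('grnS',S,372,331,.065),('weight',C,257,253,.02),('collar',C,218,294,.02),('cut',C,318,215,.005)]:
    print(n,onz(c,u,v,z).round(3))
a=cv2.imread('pics/raw_scene.png');b=cv2.imread('pics/raw_side.png')
p=cv2.resize(a[230:350,230:370],(700,600),interpolation=cv2.INTER_CUBIC)
q=cv2.resize(b[270:390,290:430],(700,600),interpolation=cv2.INTER_CUBIC)
cv2.imwrite('pics/c1.png',cv2.resize(np.hstack([p,q]),(800,343)))
E
```

```text
tray [0.532 0.345 0.02 ]
trayS [0.525 0.319 0.03 ]
jigA [0.507 0.159 0.03 ]
jigAs [0.503 0.126 0.03 ]
jigB [ 0.466 -0.025  0.03 ]
jigBs [ 0.466 -0.048  0.03 ]
red [ 0.466 -0.277  0.065]
redS [ 0.467 -0.283  0.065]
grn [ 0.477 -0.351  0.065]
grnS [ 0.482 -0.359  0.065]
weight [0.665 0.022 0.02 ]
collar [0.679 0.195 0.02 ]
cut [ 0.593 -0.207  0.005]
```

View pics/c1.png

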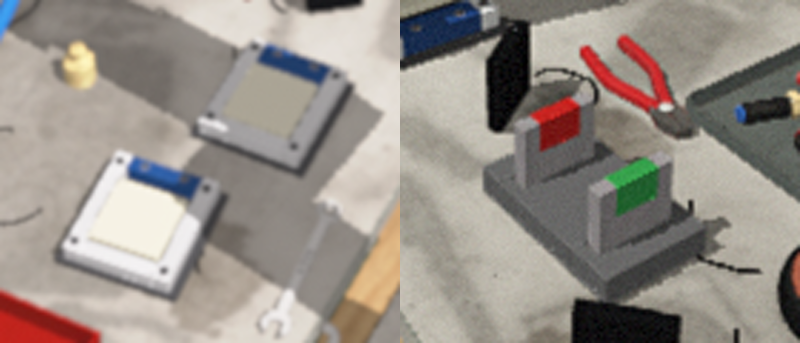

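Side crop confirms the two tagged grey spacers in the rack (red tag crop (555,123), green (637,185)); black plate near red at (508,75). The jigs' gaps aren't resolvable here; wrist camera is above the jigs already.

```bash
python3 - <<'E'
from h import *
o=get_obs(); im=save('wrist','w1.png'); print(o['tool_pos'],o['ee_rot'])
np.save('o1.npy',np.r_[o['tool_pos'],o['ee_rot']])
E
```

```text
[5.49496676e-01 4.12717252e-05 2.04416020e-01] [-3.13959517e+00 -2.07903217e-04  1.57078918e+00]
```

View pics/raw_w1.png

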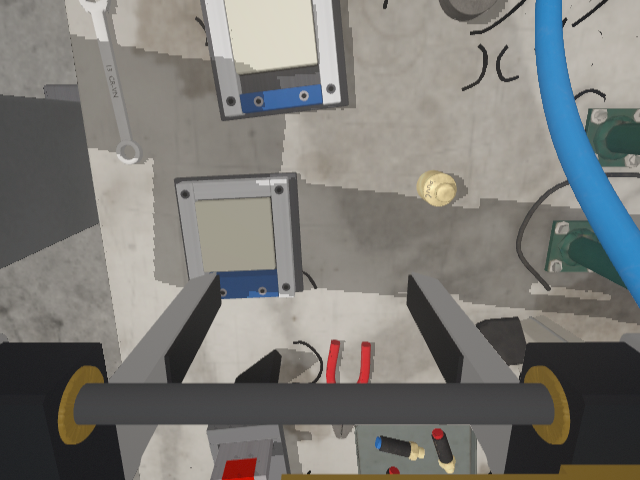

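Wrist view: upper jig (tile ~(270,35), fence (285,97)) shows an open dark gap (275,80); lower jig (tile (235,235), fence (250,285)) shows none, so upper looks like jig_wide (to be confirmed nearer). Go look at the rack first.

Emit:
{"name": "step_arm", "arguments": {"increments": "-5 -2.4 0 0 0 0;-5 -2.4 0 0 0 0;-5 -2.3 0 0 0 0;-5 -2.3 0 0 0 0;-5 -2.3 0 0 0 0", "claw": -1}}

```text
time: 0.65
tool_pos: [0.4429, -0.2278, 0.2053]
ee_rot: [3.142, -0.0, 1.571]
wrist_force: [0.6, -0.9, 0.2]
width: 0.0942
```

Emit:
{"name": "step_arm", "arguments": {"increments": "-5 -2.3 0 0 0 0;0 0 0 0 0 0.14;0 0 0 0 0 0.14;0 0 0 0 0 0.14;0 0 0 0 0 0.14"}}

```text
time: 1.15
tool_pos: [0.4228, -0.272, 0.205]
ee_rot: [-3.141, -0.0, 1.004]
wrist_force: [-0.3, -0.3, 0.7]
width: 0.0936
```

Emit:
{"name": "step_arm", "arguments": {"increments": "0 0 0 0 0 0.14;0 0 0 0 0 0.14;0 0 0 0 0 0.14;0 0 0 0 0 0.14;0 0 0 0 0 0.14"}}

```text
time: 1.65
tool_pos: [0.423, -0.2717, 0.205]
ee_rot: [-3.141, 0.0, 0.305]
wrist_force: [-0.0, -0.8, -0.1]
width: 0.094
```

Emit:
{"name": "step_arm", "arguments": {"increments": "0 0 0 0 0 0.14;0 0 0 0 0 0;0 0 0 0 0 0"}}

```text
time: 1.95
tool_pos: [0.423, -0.2717, 0.2052]
ee_rot: [-3.141, 0.0, 0.174]
wrist_force: [0.6, 0.6, 0.4]
width: 0.0937
```

```bash
python3 - <<'E'
from h import *
o=get_obs(); im=save('wrist','w2.png'); print(o['tool_pos'],o['ee_rot'],o['joint_positions'])
np.save('o2.npy',np.r_[o['tool_pos'],o['ee_rot']])
E
```

```text
[ 0.42302837 -0.27173936  0.20520051] [-3.14113762e+00  3.06905587e-04  1.73693813e-01] [-6.83848016e-01 -1.78449106e-02  1.47956456e+00  6.60324284e-05
  1.68041793e+00  7.13261774e-01]
```

View pics/raw_w2.png

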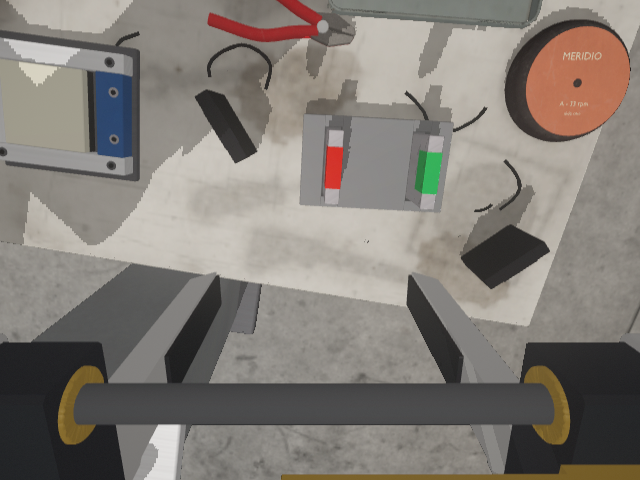

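Wrist view: rack with red (333,167) and green (430,170) tags; black look-alikes at (228,125) and (505,257); the lower jig at left shows only a thin gap (91,110) → tight. Zoom for edges.

```bash
python3 - <<'E'
import cv2
a=cv2.imread('pics/raw_w2.png')[105:225,290:470]
cv2.imwrite('pics/c2.png',cv2.resize(a,(800,533),interpolation=cv2.INTER_CUBIC))
E
```

```text
(no output)
```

View pics/c2.png

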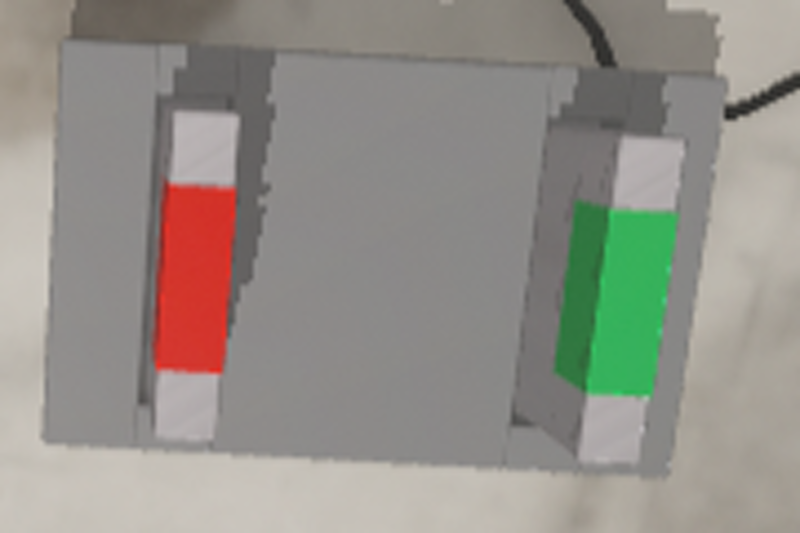

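```bash
python3 - <<'E'
from h import *
o=np.load('o2.npy');C=cam('wrist',dict(tool_pos=o[:3],ee_rot=o[3:]))
s=180/800
for n,z,pts in[('red',.068,[(176,112),(239,113),(213,440),(155,438)]),('green',.068,[(621,138),(685,139),(640,464),(579,460)]),('rack',.022,[(63,40),(725,77),(668,475),(44,440)])]:
    P=np.array([onz(C,290+u*s-.0,105+v*s,z) for u,v in pts])
    c=P.mean(0); d=P[0]+P[1]-P[2]-P[3]
    print(n,c.round(4),'L',np.hypot(*d[:2])/2,'W',np.linalg.norm(P[1]-P[0]),np.linalg.norm(P[3]-P[2]),'yaw',np.arctan2(d[1],d[0]))
E=None
T=cam('scene')
# gap of wide jig from w1: rough corners
o=np.load('o1.npy');C=cam('wrist',dict(tool_pos=o[:3],ee_rot=o[3:]))
for n,u,v,z in[('wide deck corner R',355,104,.026),('wide deck L',223,118,.026),('tileR',318,65,.031),('tileL',238,73,.031)]: print(n,onz(C,u,v,z).round(4))
E
```

```text
red [ 0.4705 -0.2801  0.068 ] L 0.05911021603731175 W 0.011190815680923036 0.01086059834545527 yaw 0.11546609633089704
green [ 0.4799 -0.3594  0.068 ] L 0.05898092315002592 W 0.011418442083585702 0.011532473749526198 yaw 0.12295633812074003
rack [ 0.4755 -0.3196  0.022 ] L 0.08227959864354936 W 0.1340288148241427 0.13461110354756742 yaw 0.12054498436259475
wide deck corner R [0.5854 0.0965 0.026 ]
wide deck L [0.4689 0.0848 0.026 ]
tileR [0.5528 0.1275 0.031 ]
tileL [0.4851 0.1213 0.031 ]
```

Emit:
{"name": "step_arm", "arguments": {"increments": "0 0 0 0 0 0.054;2.3 0.7 3 0 0 0;2.32 0.7 3 0 0 0;0 0 3.5 0 0 0;0 0 0 0 0 0", "claw": 0.1}}

```text
time: 2.5
tool_pos: [0.4677, -0.2779, 0.1043]
ee_rot: [-3.133, 0.009, 0.119]
wrist_force: [-1.0, 1.0, 0.1]
width: 0.0573
```

```bash
python3 - <<'E'
from h import *
o=get_obs(); im=save('wrist','w3.png'); print(o['tool_pos'],o['ee_rot'],o['width'])
C=cam('wrist',o)
for y in (-.006,.006):
  for x in(-.03,.03):
    p=np.array([.4705,-.2801])+R.from_euler('z',.12).as_matrix()[:2,:2]@[x,y]
    u=proj(C,[*p,.068]);cv2.drawMarker(im,(int(round(u[0])),int(round(u[1]))),(255,255,0),0,8)
cv2.imwrite('pics/w3m.png',im[:,:,::-1])
E
```

```text
[ 0.46770625 -0.27786277  0.10429865] [-3.13297566  0.00909745  0.11889807] 0.057336358918209304
```

View pics/w3m.png

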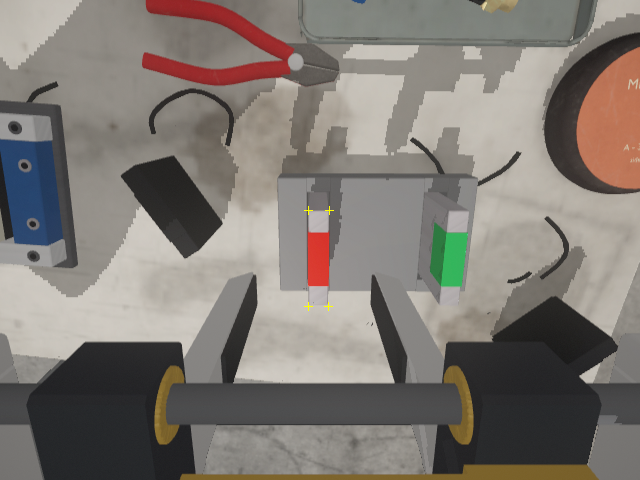

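Emit:
{"name": "step_arm", "arguments": {"increments": "0 0 2.5 0 0 0;0 0 0 0 0 0;0 0 0 0 0 0"}}

```text
time: 2.85
tool_pos: [0.4711, -0.2809, 0.0874]
ee_rot: [3.14, -0.002, 0.117]
wrist_force: [-0.0, -0.4, 0.9]
width: 0.0427
```

Emit:
{"name": "step_arm", "arguments": {"increments": "0 0 2 0 0 0;0 0 2 0 0 0;0 0 1.1 0 0 0;0 0 0 0 0 0;0 0 0 0 0 0"}}

```text
time: 3.35
tool_pos: [0.4714, -0.2809, 0.0359]
ee_rot: [3.14, -0.002, 0.117]
wrist_force: [0.2, -0.7, 0.8]
width: 0.0424
```

Emit:
{"name": "step_arm", "arguments": {"increments": "0 0 0 0 0 0;0 0 0 0 0 0;0 0 0 0 0 0", "claw": 1}}

```text
time: 3.65
tool_pos: [0.4711, -0.2807, 0.0353]
ee_rot: [3.141, -0.001, 0.117]
wrist_force: [-0.3, 0.0, 0.8]
width: 0.0217
```

Emit:
{"name": "step_arm", "arguments": {"increments": "0 0 0 0 0 0;0 0 0 0 0 0;0 0 0 0 0 0"}}

```text
time: 3.95
tool_pos: [0.4708, -0.2805, 0.0348]
ee_rot: [3.141, -0.0, 0.117]
wrist_force: [-0.6, 0.3, 1.1]
width: 0.0123
```

Emit:
{"name": "step_arm", "arguments": {"increments": "0 0 -2 0 0 0;0 0 -4 0 0 0;0 0 -5 0 0 0;0 0 -3 0 0 0;0 0 0 0 0 0"}}

```text
time: 4.45
tool_pos: [0.4731, -0.2821, 0.1805]
ee_rot: [3.134, -0.008, 0.117]
wrist_force: [0.4, 0.0, -1.7]
width: 0.0115
```

Emit:
{"name": "step_arm", "arguments": {"increments": "0.5 -4.5 0 0 0 0;0.5 -4.5 0 0 0 0;0.5 -4.5 0 0 0 0;0.5 -4.5 0 0 0 0;0.5 -4.5 0 0 0 0"}}

```text
time: 4.95
tool_pos: [0.4678, -0.0521, 0.1719]
ee_rot: [-3.14, 0.004, 0.116]
wrist_force: [0.9, 0.3, -1.5]
width: 0.0118
```

Emit:
{"name": "step_arm", "arguments": {"increments": "0.5 -4.5 0 0 0 0;0.5 -4.5 0 0 0 0;0.5 -4.5 0 0 0 0;0.5 -4.5 0 0 0 0;0.5 -4.5 0 0 0 0"}}

```text
time: 5.45
tool_pos: [0.4664, 0.1739, 0.1719]
ee_rot: [3.141, 0.004, 0.117]
wrist_force: [0.5, -0.4, -1.5]
width: 0.0118
```

Emit:
{"name": "step_arm", "arguments": {"increments": "0.5 -4.5 0 0 0 0;0 0 0 0 0 0;0 0 0 0 0 0"}}

```text
time: 5.75
tool_pos: [0.4663, 0.218, 0.172]
ee_rot: [3.14, 0.004, 0.119]
wrist_force: [0.2, 0.0, -1.8]
width: 0.012
```

```bash
python3 - <<'E'
from h import *
o=get_obs(); im=save('wrist','w4.png'); print(o['tool_pos'],o['ee_rot'],o['width'])
np.save('o4.npy',np.r_[o['tool_pos'],o['ee_rot']])
E
```

```text
[0.46633994 0.2180298  0.1720093 ] [3.13999073 0.00414664 0.11926066] 0.012032099455753242
```

View pics/raw_w4.png

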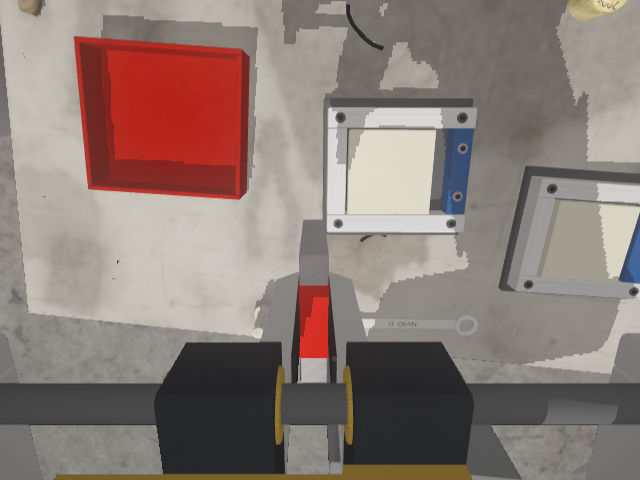

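Wrist view: tray rim corners (75,37),(250,50),(240,199),(88,188); wide jig with clear gap at (437,170), red spacer held square. Zoom on the jig.

```bash
python3 - <<'E'
from h import *
a=cv2.imread('pics/raw_w4.png')[90:240,315:490]
cv2.imwrite('pics/c4.png',cv2.resize(a,(700,600),interpolation=cv2.INTER_CUBIC))
o=np.load('o4.npy');C=cam('wrist',dict(tool_pos=o[:3],ee_rot=o[3:]))
P=np.array([onz(C,u,v,.035) for u,v in[(75,37),(250,50),(240,199),(88,188)]])
d=P[0]+P[1]-P[2]-P[3];print(P.mean(0),np.hypot(*d[:2])/2,np.linalg.norm(P[1]-P[0]),np.arctan2(d[1],d[0]))
E
```

```text
[0.53217784 0.34405849 0.035     ] 0.11319006487940596 0.1293131595016896 0.020656947437868514
```

View pics/c4.png

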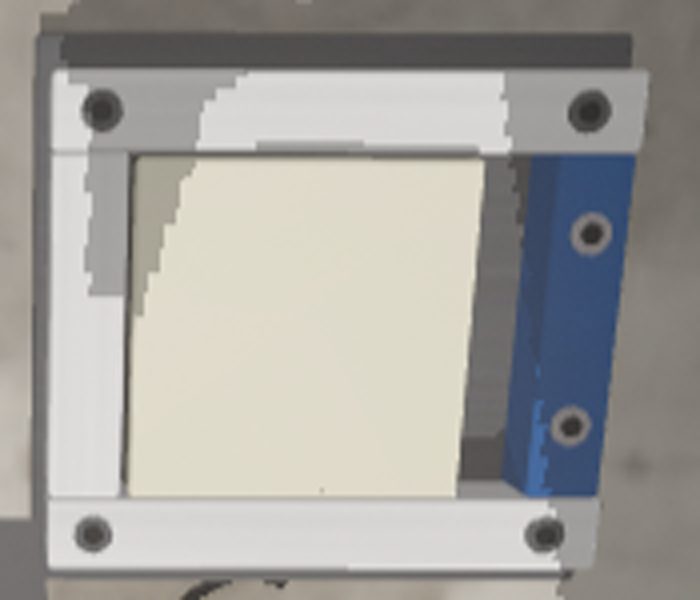

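```bash
python3 - <<'E'
from h import *
o=np.load('o4.npy');C=cam('wrist',dict(tool_pos=o[:3],ee_rot=o[3:]))
f=lambda u,v,z: onz(C,315+u/4,90+v/4,z)
P=np.array([f(u,v,.031) for u,v in[(135,155),(484,159),(457,496),(128,496)]])
d=P[0]+P[1]-P[2]-P[3];yaw=np.arctan2(d[1],d[0]);c=P.mean(0)
e=P[0]+P[3]-P[1]-P[2]
print('tile',c,np.hypot(*d[:2])/2,np.hypot(*e[:2])/2,yaw,np.arctan2(e[1],e[0])-np.pi/2)
Q=np.array([f(u,v,.026) for u,v in[(52,70),(648,70),(595,570),(48,570)]])
d=Q[0]+Q[1]-Q[2]-Q[3];e=Q[0]+Q[3]-Q[1]-Q[2]
print('deck',Q.mean(0),np.hypot(*d[:2])/2,np.hypot(*e[:2])/2,np.arctan2(d[1],d[0]),np.arctan2(e[1],e[0])-np.pi/2)
Rz=R.from_euler('z',-yaw).as_matrix()
for n,u,v,z in[('fence in top',557,155,.026),('fence in low',530,495,.026),('fence out',636,155,.026),('fout',598,497,.026),('bot',503,480,.008),('bot',528,170,.008)]:
  for zz in (z,z+.008): print(n,zz,(Rz@(f(u,v,zz)-c)).round(4))
E
```

```text
tile [0.51394244 0.16005757 0.031     ] 0.06937792128951181 0.06969389070076024 0.12388212811784625 0.11329702965464916
deck [0.51436253 0.15188642 0.026     ] 0.10380076488394285 0.11916343601588673 0.12339311638178266 0.11882206131443707
fence in top 0.026 [ 0.0347 -0.0511 -0.005 ]
fence in top 0.034 [ 0.0349 -0.0483  0.003 ]
fence in low 0.026 [-0.0359 -0.0521 -0.005 ]
fence in low 0.034 [-0.034  -0.0493  0.003 ]
fence out 0.026 [ 0.0346 -0.0671 -0.005 ]
fence out 0.034 [ 0.0348 -0.0639  0.003 ]
fout 0.026 [-0.0364 -0.0668 -0.005 ]
fout 0.034 [-0.0345 -0.0636  0.003 ]
bot 0.008 [-0.0367 -0.0521 -0.023 ]
bot 0.016 [-0.0349 -0.0494 -0.015 ]
bot 0.008 [ 0.0313 -0.0515 -0.023 ]
bot 0.016 [ 0.0315 -0.0488 -0.015 ]
```

Emit:
{"name": "step_arm", "arguments": {"increments": "2 -2.9 0 0 0 0;2 -2.9 0 0 0 0;2 -2.9 0 0 0 0;2 -2.9 2 0 0 0;0 0 3 0 0 0"}}

```text
time: 6.3
tool_pos: [0.5367, 0.344, 0.1247]
ee_rot: [-3.139, -0.005, 0.117]
wrist_force: [0.4, -0.6, -1.2]
width: 0.0116
```

Emit:
{"name": "step_arm", "arguments": {"increments": "0 0 3 0 0 0;0 0 2 0 0 0;0 0 0 0 0 0;0 0 0 0 0 0"}}

```text
time: 6.7
tool_pos: [0.5339, 0.3406, 0.0742]
ee_rot: [3.141, 0.001, 0.115]
wrist_force: [0.6, -0.7, -1.5]
width: 0.0118
```

Emit:
{"name": "step_arm", "arguments": {"increments": "0 0 1.5 0 0 0;0 0 1 0 0 0;0 0 0.7 0 0 0;0 0 0 0 0 0;0 0 0 0 0 0"}}

```text
time: 7.2
tool_pos: [0.5335, 0.3422, 0.0424]
ee_rot: [3.141, 0.0, 0.117]
wrist_force: [0.6, 0.0, -1.9]
width: 0.0117
```

Emit:
{"name": "step_arm", "arguments": {"increments": "0 0 0.2 0 0 0;0 0 0.2 0 0 0;0 0 0 0 0 0"}}

```text
time: 7.5
tool_pos: [0.5335, 0.3422, 0.0384]
ee_rot: [3.142, 0.0, 0.117]
wrist_force: [-0.4, -0.2, -1.0]
width: 0.0119
```

Emit:
{"name": "step_arm", "arguments": {"increments": "0 0 0.15 0 0 0;0 0 0.15 0 0 0;0 0 0 0 0 0"}}

```text
time: 7.8
tool_pos: [0.5334, 0.3421, 0.0352]
ee_rot: [3.141, 0.0, 0.117]
wrist_force: [-0.2, 0.0, -1.8]
width: 0.0118
```

Emit:
{"name": "step_arm", "arguments": {"increments": "0 0 0 0 0 0;0 0 0 0 0 0;0 0 0 0 0 0;0 0 0 0 0 0", "claw": 0.3}}

```text
time: 8.2
tool_pos: [0.5338, 0.3423, 0.0358]
ee_rot: [-3.141, -0.001, 0.117]
wrist_force: [-0.2, -0.9, 1.0]
width: 0.0327
```

Emit:
{"name": "step_arm", "arguments": {"increments": "0 0 -2 0 0 0;0 0 -4 0 0 0;0 0 -4 0 0 0;0 0 -4 0 0 0;0 0 0 0 0 0"}}

```text
time: 8.7
tool_pos: [0.5368, 0.3439, 0.1843]
ee_rot: [-3.136, -0.014, 0.117]
wrist_force: [-0.1, 0.2, 0.9]
width: 0.0329
```

```bash
python3 - <<'E'
from h import *
o=get_obs(); im=save('wrist','w5.png'); print(o['tool_pos'],o['ee_rot'],o['width'])
np.save('o5.npy',np.r_[o['tool_pos'],o['ee_rot']])
E
```

```text
[0.53682145 0.34391194 0.1843252 ] [-3.13628848 -0.01409581  0.11680321] 0.03287587213694206
```

View pics/raw_w5.png

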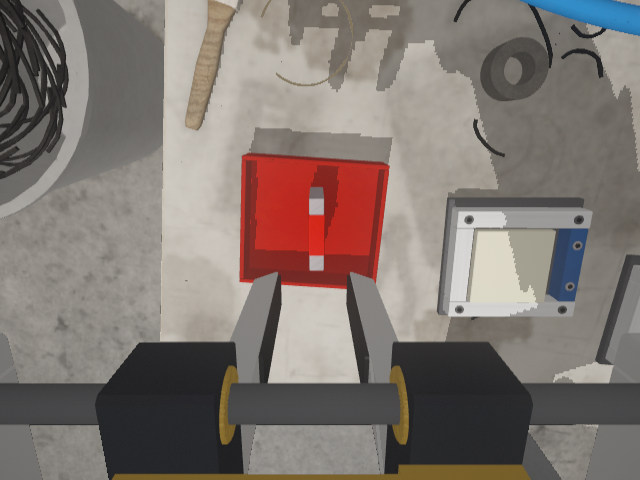

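Red spacer stands upright in the tray (316,228), let go. Back to the green one.

Emit:
{"name": "step_arm", "arguments": {"increments": "-0.9 4.6 0 0 0 0;-0.9 4.6 0 0 0 0;-0.9 4.6 0 0 0 0;-0.9 4.6 0 0 0 0;-0.9 4.6 0 0 0 0", "claw": 0.1}}

```text
time: 9.25
tool_pos: [0.5142, 0.1068, 0.1734]
ee_rot: [3.142, 0.003, 0.117]
wrist_force: [1.0, -0.6, 0.3]
width: 0.0421
```

Emit:
{"name": "step_arm", "arguments": {"increments": "-0.9 4.6 0 0 0 0;-0.9 4.6 0 0 0 0;-0.9 4.6 0 0 0 0;-0.9 4.6 0 0 0 0;-0.9 4.6 0 0 0 0"}}

```text
time: 9.75
tool_pos: [0.4964, -0.1266, 0.1736]
ee_rot: [-3.14, 0.002, 0.117]
wrist_force: [0.3, 0.4, -0.3]
width: 0.0425
```

Emit:
{"name": "step_arm", "arguments": {"increments": "-0.9 4.6 0 0 0 0;-0.9 4.6 0 0 0 0;-0.9 4.6 0 0 0 0;-0.9 4.6 0 0 0 0;-0.9 4.6 0 0 0 0"}}

```text
time: 10.25
tool_pos: [0.4787, -0.3601, 0.1733]
ee_rot: [-3.139, 0.002, 0.117]
wrist_force: [1.3, 0.7, 0.6]
width: 0.0421
```

Emit:
{"name": "step_arm", "arguments": {"increments": "0 0 0 0 0 0;0 0 0 0 0 0;0 0 0 0 0 0"}}

```text
time: 10.55
tool_pos: [0.4797, -0.3575, 0.1743]
ee_rot: [-3.139, 0.001, 0.118]
wrist_force: [-0.4, 0.3, 0.4]
width: 0.0419
```

Emit:
{"name": "step_arm", "arguments": {"increments": "0 0.2 3 0 0 0;0 0 4 0 0 0;0 0 3 0 0 0;0 0 0 0 0 0;0 0 0 0 0 0"}}

```text
time: 11.05
tool_pos: [0.4805, -0.3594, 0.0758]
ee_rot: [-3.141, 0.0, 0.119]
wrist_force: [-0.6, -0.5, -0.4]
width: 0.0424
```

Emit:
{"name": "step_arm", "arguments": {"increments": "0 0 1.5 0 0 0;0 0 1.5 0 0 0;0 0 0.8 0 0 0;0 0 0 0 0 0;0 0 0 0 0 0"}}

```text
time: 11.55
tool_pos: [0.48, -0.3609, 0.0373]
ee_rot: [-3.141, 0.0, 0.117]
wrist_force: [0.4, 0.0, 0.3]
width: 0.0424
```

Emit:
{"name": "step_arm", "arguments": {"increments": "0 0 0 0 0 0;0 0 0 0 0 0;0 0 0 0 0 0", "claw": 1}}

```text
time: 11.85
tool_pos: [0.4804, -0.3611, 0.0381]
ee_rot: [3.141, -0.001, 0.117]
wrist_force: [-0.3, 0.3, 0.0]
width: 0.0216
```

Emit:
{"name": "step_arm", "arguments": {"increments": "0 0 0 0 0 0;0 0 0 0 0 0;0 0 0 0 0 0;0 0 0 0 0 0"}}

```text
time: 12.25
tool_pos: [0.4802, -0.3609, 0.0378]
ee_rot: [3.141, -0.0, 0.117]
wrist_force: [-0.3, 0.7, 1.5]
width: 0.0117
```

Emit:
{"name": "step_arm", "arguments": {"increments": "0 0 -2 0 0 0;0 0 -3 0 0 0;0 0 -4 0 0 0;0 0 -3 0 0 0;0 0 0 0 0 0"}}

```text
time: 12.75
tool_pos: [0.4823, -0.3628, 0.1634]
ee_rot: [3.133, -0.007, 0.117]
wrist_force: [0.2, -0.1, -1.2]
width: 0.012
```

Emit:
{"name": "step_arm", "arguments": {"increments": "0.86 -4.28 0 0 0 0;0.86 -4.28 0 0 0 0;0.86 -4.28 0 0 0 0;0.86 -4.28 0 0 0 0;0.86 -4.28 0 0 0 0"}}

```text
time: 13.25
tool_pos: [0.4968, -0.1413, 0.1552]
ee_rot: [-3.14, 0.003, 0.116]
wrist_force: [0.6, 0.3, -1.4]
width: 0.0116
```

Emit:
{"name": "step_arm", "arguments": {"increments": "0.86 -4.28 0 0 0 0;0.86 -4.28 0 0 0 0;0.86 -4.28 0 0 0 0;0.86 -4.28 0 0 0 0;0.86 -4.28 0 0 0 0"}}

```text
time: 13.75
tool_pos: [0.5146, 0.076, 0.1554]
ee_rot: [-3.142, 0.003, 0.117]
wrist_force: [0.4, 0.7, -1.3]
width: 0.0116
```

Emit:
{"name": "step_arm", "arguments": {"increments": "0.86 -4.28 0 0 0 0;0 0 3 0 0 0;0 0 1.5 0 0 0;0 0 0 0 0 0;0 0 0 0 0 0"}}

```text
time: 14.25
tool_pos: [0.5187, 0.1168, 0.1115]
ee_rot: [3.141, 0.002, 0.115]
wrist_force: [0.5, 0.1, -2.0]
width: 0.0117
```

Emit:
{"name": "step_arm", "arguments": {"increments": "0 0 0 0 0 0;0 0 0 0 0 0"}}

```text
time: 14.45
tool_pos: [0.5201, 0.1171, 0.1138]
ee_rot: [3.142, -0.003, 0.115]
wrist_force: [0.2, -1.1, -0.9]
width: 0.0118
```

```bash
python3 - <<'E'
from h import *
o=get_obs(); im=save('wrist','w6.png'); print(o['tool_pos'],o['ee_rot'],o['width'])
np.save('o6.npy',np.r_[o['tool_pos'],o['ee_rot']])
C=cam('wrist',o); c=np.array([.5139,.1601,0]); M=R.from_euler('z',.119).as_matrix()
for x,y,z in[(-.035,-.035,.031),(.035,-.035,.031),(.035,.035,.031),(-.035,.035,.031),(.036,-.051,.026),(-.036,-.051,.026)]:
    u=proj(C,c+M@[x,y,z]); print(u.round(1))
cv2.imwrite('pics/c6.png',cv2.resize(im[120:360,200:520,::-1],(800,600),interpolation=cv2.INTER_CUBIC))
E
```

```text
[0.52012359 0.11710699 0.11384604] [ 3.14156290e+00 -2.54320867e-03  1.15314983e-01] 0.011764626641221416
[302.3 288.7]
[301.1 194.2]
[198.8 194.6]
[206.9 289. ]
[324.3 191.4]
[323.9 287.1]
```

View pics/c6.png

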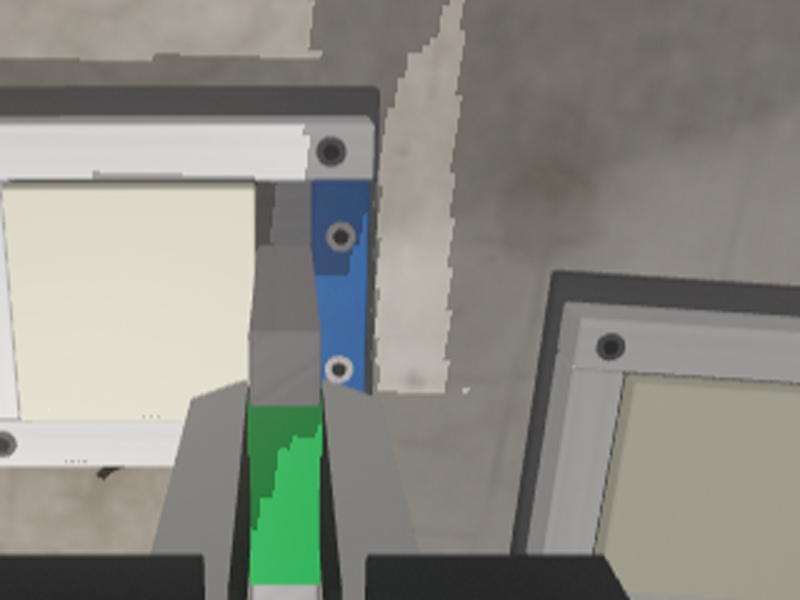

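Crop shows tile corner (254,182) and fence edge (312,181), within 0.5 mm of prediction; held spacer lined up with the gap centre (284), and the neighbour jig clear. Descend.

Emit:
{"name": "step_arm", "arguments": {"increments": "-0.1 0 2 0 0 0;0 0 1.5 0 0 0;0 0 0.7 0 0 0;0 0 0 0 0 0;0 0 0 0 0 0"}}

```text
time: 15.0
tool_pos: [0.5188, 0.1176, 0.0714]
ee_rot: [3.142, -0.001, 0.117]
wrist_force: [0.4, 0.6, -0.8]
width: 0.0118
```

Emit:
{"name": "step_arm", "arguments": {"increments": "0 0 0.4 0 0 0;0 0 0.4 0 0 0;0 0 0.4 0 0 0;0 0 0 0 0 0;0 0 0 0 0 0"}}

```text
time: 15.5
tool_pos: [0.5181, 0.1177, 0.0583]
ee_rot: [3.142, 0.0, 0.117]
wrist_force: [0.4, -0.1, -1.0]
width: 0.0119
```

Emit:
{"name": "step_arm", "arguments": {"increments": "0 0 0.4 0 0 0;0 0 0.4 0 0 0;0 0 0.4 0 0 0;0 0 0 0 0 0;0 0 0 0 0 0"}}

```text
time: 16.0
tool_pos: [0.5181, 0.1177, 0.0462]
ee_rot: [3.142, 0.0, 0.117]
wrist_force: [-0.7, 0.5, -0.9]
width: 0.0117
```

Emit:
{"name": "step_arm", "arguments": {"increments": "0 0 0.15 0 0 0;0 0 0.15 0 0 0;0 0 0 0 0 0;0 0 0 0 0 0"}}

```text
time: 16.4
tool_pos: [0.5182, 0.1177, 0.0435]
ee_rot: [3.142, -0.0, 0.117]
wrist_force: [-0.6, 0.3, -1.0]
width: 0.0119
```

Emit:
{"name": "step_arm", "arguments": {"increments": "0 0 0.1 0 0 0;0 0 0.1 0 0 0;0 0 0 0 0 0;0 0 0 0 0 0"}}

```text
time: 16.8
tool_pos: [0.5185, 0.1177, 0.0418]
ee_rot: [3.142, -0.001, 0.117]
wrist_force: [0.3, -0.6, 0.4]
width: 0.0114
```

Emit:
{"name": "step_arm", "arguments": {"increments": "0 0 0.1 0 0 0;0 0 0 0 0 0;0 0 0 0 0 0"}}

```text
time: 17.1
tool_pos: [0.5185, 0.1177, 0.0417]
ee_rot: [3.142, -0.001, 0.117]
wrist_force: [-2.2, -1.2, 5.2]
width: 0.0117
```

Emit:
{"name": "step_arm", "arguments": {"increments": "0 0 0 0 0 0;0 0 0 0 0 0;0 0 0 0 0 0;0 0 0 0 0 0", "claw": 0.3}}

```text
time: 17.5
tool_pos: [0.5181, 0.1176, 0.0402]
ee_rot: [3.142, 0.0, 0.117]
wrist_force: [-0.6, -0.1, -0.1]
width: 0.0328
```

Emit:
{"name": "step_arm", "arguments": {"increments": "0 0 -1 0 0 0;0 0 -2 0 0 0;0 0 -3 0 0 0;0 0 -3 0 0 0;0 0 0 0 0 0"}}

```text
time: 18.0
tool_pos: [0.5216, 0.1181, 0.1367]
ee_rot: [-3.142, -0.011, 0.117]
wrist_force: [0.6, -0.7, 0.7]
width: 0.0329
```

```bash
python3 - <<'E'
from h import *
o=get_obs(); im=save('wrist','w7.png'); print(o['tool_pos'],o['ee_rot'],o['width'])
C=cam('wrist',o); 
hsv=cv2.cvtColor(im,cv2.COLOR_RGB2HSV)
m=cv2.inRange(hsv,(45,100,60),(85,255,255)); n,l,s,c=cv2.connectedComponentsWithStats(m)
for i in range(1,n):
    if s[i][4]>60: print(s[i],c[i], onz(C,*c[i],.072).round(4))
t=np.array([.5190,.1174,0]);M=R.from_euler('z',.119).as_matrix()
for x,y in[(-.017,-.006),(.017,-.006),(.017,.006),(-.017,.006)]: print(proj(C,t+M@[x,y,.072]).round(1))
E
```

```text
[0.52156978 0.11810576 0.13665515] [-3.14158684 -0.01116245  0.11686995] 0.03293950772473729
[305 231  18  48 847] [313.51003542 254.0283353 ] [0.5191 0.1178 0.072 ]
[323.1 278.1]
[323.3 229.4]
[304.9 229.5]
[305.3 278.1]
```

Green tag measured at (0.519, 0.118, z 0.072) – home and upright. Now shut the fingers and press the tile.

Emit:
{"name": "step_arm", "arguments": {"increments": "0.1 -2.2 0 0 0 0;0 -2.1 0 0 0 0;0 0 0 0 0 0;0 0 0 0 0 0;0 0 0 0 0 0", "claw": 1}}

```text
time: 18.55
tool_pos: [0.5139, 0.1598, 0.1297]
ee_rot: [3.141, 0.001, 0.116]
wrist_force: [0.2, -0.9, -0.5]
width: 0.0005
```

Emit:
{"name": "step_arm", "arguments": {"increments": "0 0 3 0 0 0;0 0 3 0 0 0;0 0 2 0 0 0;0 0 0 0 0 0;0 0 0 0 0 0"}}

```text
time: 19.05
tool_pos: [0.5143, 0.1599, 0.0506]
ee_rot: [3.141, 0.0, 0.116]
wrist_force: [0.5, -0.2, 0.9]
width: 0.0002
```

Emit:
{"name": "step_arm", "arguments": {"increments": "0 0 0.8 0 0 0;0 0 0.7 0 0 0;0 0 0.3 0 0 0;0 0 0 0 0 0;0 0 0 0 0 0"}}

```text
time: 19.55
tool_pos: [0.5143, 0.1606, 0.0326]
ee_rot: [-3.142, -0.0, 0.117]
wrist_force: [-0.3, 0.2, -0.4]
width: 0.0005
```

Emit:
{"name": "step_arm", "arguments": {"increments": "0 0 0.2 0 0 0;0 0 0.2 0 0 0;0 0 0.2 0 0 0;0 0 0 0 0 0;0 0 0 0 0 0"}}

```text
time: 20.05
tool_pos: [0.5148, 0.1607, 0.0281]
ee_rot: [-3.141, -0.002, 0.117]
wrist_force: [-1.7, -0.4, 6.6]
width: 0.0001
```

Emit:
{"name": "step_arm", "arguments": {"increments": "0 0 0.15 0 0 0;0 0 0.15 0 0 0;0 0 0 0 0 0;0 0 0 0 0 0"}}

```text
time: 20.45
tool_pos: [0.5148, 0.1607, 0.0262]
ee_rot: [-3.142, -0.002, 0.117]
wrist_force: [-3.9, -0.7, 11.8]
width: 0.0003
```

Emit:
{"name": "step_arm", "arguments": {"increments": "0 0 0.15 0 0 0;0 0 0 0 0 0;0 0 0 0 0 0"}}

```text
time: 20.75
tool_pos: [0.5149, 0.1607, 0.0261]
ee_rot: [-3.142, -0.002, 0.117]
wrist_force: [-6.1, -1.0, 17.4]
width: 0.0003
```

```bash
python3 - <<'E'
from h import *
im=save('wrist','w8.png'); sc=save('scene','s8.png'); sd=save('side','d8.png')
a=cv2.resize(im,(480,360));b=cv2.resize(sc[230:400,190:370],(320,302));c=cv2.resize(sd[185:305,210:350],(320,274))
L=np.zeros((576,800,3),np.uint8);L[:360,:480]=a;L[:302,480:]=b;L[302:,480:]=c
cv2.imwrite('pics/fin.png',L[:,:,::-1]); o=get_obs();print(o['tool_pos'],o['wrist_force'],o['time'])
E
```

```text
[0.51493011 0.16067585 0.02613537] [-6.10597218 -1.55240456 17.6030803 ] 20.9
```

View pics/fin.png

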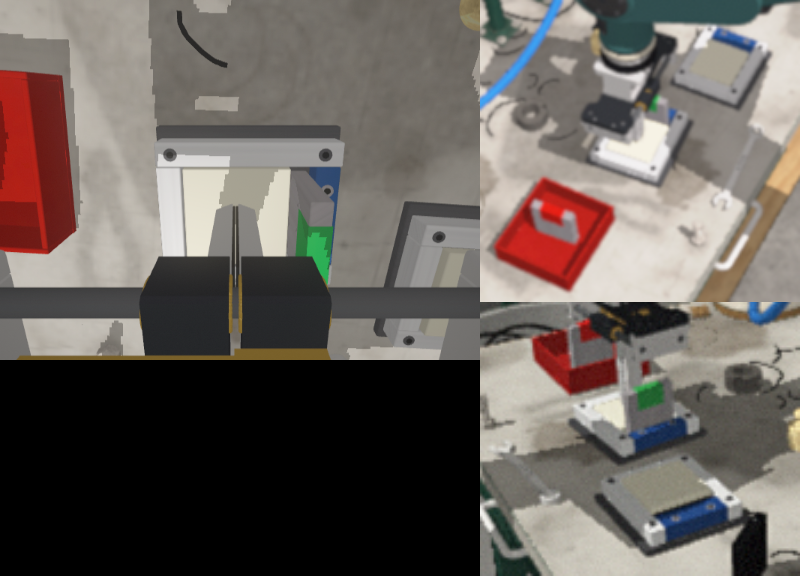

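The composite shows the shut fingers on the tile, clear of the green spacer, which stands in the gap (318,220). The red spacer stands in the tray (553,220), and the tight jig is untouched. Handing in.

```bash
python3 -c "
from bench import *
print(close_job())"
```

```text
the job is handed in; nothing more can be done
None
```

The job is handed in at about 21 s of the 61 s allowed, with all three steps done and no check failing or disagreeing. The hand-in gives no verdict.

- **Red spacer:** it stands upright in the reject tray, let go, as seen in the last wrist and scene pictures.
- **Green spacer:** it stands in the wide gap, let go. Its tag measured (0.519, 0.118) with a size matching a top height of 72 mm, which is about 0.4 mm from the gap's computed middle. It took about 5 N at the floor before I released it.
- **White tile:** the shut fingers hold it pressed at 26.1 mm, against a deck height of 26 mm, with about 17 N down. The height stayed the same as the force rose, so it is on its hard stop. There was also about 6 N of sideways force along x.
- **Everything else:** the final pictures show the other jig untouched, and I saw no sign that any loose item had moved. The side cutter was not in the last crops.

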